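# Fit a wheel cover to a trailer wheel

### The arm

A 6-joint arm with a two-finger parallel gripper is mounted at the origin on the work surface. World frame = base frame: x ahead of the robot, y to its left, z up, the work surface at z = 0. Lengths are in mm, angles in rad, forces in N, time in s.
With the tool pointing down it reaches from about 275 to 750 mm from the base axis. Payload 10.2 kg.
Tool frame: the origin (TCP) lies midway between the tips of the shut fingers; the grasp point (between the pads) lies 19 mm behind it; z points along the fingers, y is the line along which they close (so a half turn about z gives the same grasp; the last joint's range is limited). The gripper opens to 85 mm and grips with 20 to 120 N. Pads are 22 mm wide; open, the fingers measure 114 mm over their backs; the gripper's body (76 mm by 85 mm) begins 54 mm behind the grasp point. The pads swing forward as they close: fully open they stand 13 mm farther back than shut.
Start: joints at [-1.383, 0.313, 1.498, -0, 1.331, -0.223], TCP at [209.643, -481.332, 231.294] pointing down, gripper open.
Joint ranges: [-2.94, 2.94], [-0.97, 2.17], [0.19, 2.56], [-1.23, 4.37], [0.02, 3.11], [-2.88, 2.88]. Speed limits (rad/s): [2.39, 2.39, 3.01, 3.14, 3.14, 3.14].

### API

Orientations are given as a unit quaternion [w, x, y, z].
In Python, from rig import ctrl gives the robot as it stands.
- The arm moves only by the tool send_rows, never from a script. Its argument "targets" is a list of rows, each a list of 7 numbers: the closure, from -1 (fully open) to 1 (shut), so that 0 is half open, then the shift along the tool's x, y, z in m, then the turn, a rotation vector about the tool's x, y, z in rad. In form: [[claw, dx, dy, dz, ax, ay, az], ...]. A call has exactly 10 rows; each row shifts and turns the commanded pose from where the row before left it, along the tool's axes as they then stand; what a row does not reach is not made up. A row lasts 1/8 s, in which the tool goes at most 62.5 mm and 10.7 degrees, less where a joint would pass 70% of its speed; a pose out of reach is approached as far as the arm can. A call with a gripper value outside its range is refused whole. The fingers move at their own pace and stop on an object; "squeeze" is the grip in N (left out, the last holds). Time passes only in rows, so rows that do not move let the fingers close, or fill a call up. It gives the time, the measured TCP pose, the force, the opening and the grip force at its end, in the units of the state.
- ctrl.sense(): the state, without advancing time (a new reading comes with each control period).
- ctrl.capture(name): name is "scene" or "top"; returns a dict with "img" (400x640x3 uint8, red, green, blue), "camera_matrix" (3x3 intrinsics, pixels), "R" (3x3) and "t" (3): a world point X has camera coordinates R X + t. Camera axes: x right, y down, z forward; pixel columns grow to the right and rows downward; lengths in mm; the calibration is good to about 2 mm. A picture is of the moment at which its call begins. There is no depth.
- ctrl.finish_job(): hands the job in; it is judged then, once.
Trained networks look in a picture, given as the dict that the camera call returned (one of the last four; its "shot" number tells which), for a name from the list of things; names that differ only in an ending like _2 or _b are one class to them, and where a whole thing is asked for, a point or a joint stands for the part that bears it (a point fixed in the world has none). Each returns a list of dicts, best first, with "score" (0 to 1); they miss things now and then, are a little off and sometimes report something else, mostly with a low value. They report only what shows in the picture. A call takes as long as a camera call.
- ctrl.boxes_of(query, picture): "extent" ([left, top, width, height] in pixels, round what is visible of it).
- ctrl.landmark_of(query, picture): "point" ([column, row] in pixels: a listed point, or the origin of a listed thing).
The state is a dict: "time_s": time; "joints": joint angles; "dq": joint speeds; "tau": joint torques, N m; "eef_pos": TCP position; "ee_rot": TCP orientation; "force": force on the tool from outside, world axes, zero at the start; "wrist_torque": the same for the moment, N m; "grip_width": opening from 0.0 (shut) to 1.0 (fully open); "grip_force": force on a finger pad.
Only numpy, scipy, OpenCV 4.12 (cv2) and the standard library are available. Lean on these libraries where they do the work, as an engineer would, in place of code of your own. Each camera call takes 0.05 s, during which the arm holds its last target. There are 200 camera calls.

### The job

Fit the silver wheel cover that leans on the yellow chock to the wheel lying on the bench: turn it so that the green-capped valve comes up through its valve opening, then press it on square until all its spring clips have snapped in and it sits flush and level on the rim all round. The tyre is still soft, so the rim gives way and springs back as you push. Leave the jar, the cone and the mallet where they are, and let go of the cover.

Things in the scene. Friction and masses are not known exactly. Their poses are not given: they have to be found in the camera images.
- cover: Silver plastic wheel cover, 0.2 to 0.3 kg: round flange 200 mm across, 4 mm thick. Origin: centre of its seating plane (flange underside); z out of the face, x towards the valve opening. A 166 mm skirt on the back reaches 24 mm below it. Starts leaning on the chock's ramp, z axis 35 degrees off vertical towards the robot, valve opening uppermost, lower skirt edge on the bench.
- boss_top (a point): Top centre of the round boss (hub dome) in the middle of the cover's face, the place to grip and push: 58 mm in diameter, its top 42.5 mm above the seating plane (cover's z), its straight side from 7 to 36 mm above that plane.
- clip (a point): Nose of one of the cover's three spring clips, which stand out of the skirt at 60, 180 (this one) and 300 degrees from the cover's x, 90.5 mm from its axis, 11.5 mm below the seating plane; each gives inwards up to 9 mm against a spring.
- valve_opening (a point): Middle of the cover's valve opening, on the top of the flange, 68 mm from the cover's axis: a hole about 20 mm wide and 20 mm long, framed in black.
- seat (a point): Centre of the wheel's rim edge, the flat level ring on which the flange has to rest, 90 mm above the bench, between 91 and 112 mm from the axis. z is up, x points towards the valve. The tyre (see wheel) is soft: the rim with its valve sinks straight down, level, about 10 mm for every 10 N (30 mm at most) of push, and springs back up when let go.
- mouth (a point): Centre of the narrow part of the rim mouth (172 mm wide, 5 to 7 mm below the edge). The clips touch when the cover is still 14 mm proud; pushing all three past takes 12 to 22 N (up to 30 N if held rigidly level), then they snap out beneath and draw the flange down. Pushing one side levers the other out: push over the middle. Not home, it stays proud or tilted.
- valve_tip (a point): Top of the tyre valve's green cap; the valve is upright, 12 mm in diameter, 68 mm from the wheel's axis, and its tip stands 20 mm above the rim edge, so a cover turned the wrong way comes to rest on it.
- wheel: Wheel lying flat: off-white 8-inch steel rim in a black uninflated tyre, 372 mm across, 99 mm high, that stays put on the bench. Origin under its centre on the bench, x towards the valve, z up.
- chock: Yellow folded-steel wheel chock on which the cover leans, 143 mm long, 150 mm wide, 100 mm high, fixed; origin at the middle of its toe on the bench, its ramp rises along its x axis at 35 degrees.
- paste: White jar of mounting paste with a blue lid, 84 mm across, 95 mm high, beyond the work, in the middle; origin at the centre of its underside. To be left alone.
- cone: Steel centring cone, 90 mm across, 55 mm high, at the right side of the bench; origin at the centre of its underside. To be left alone.
- mallet: Rubber mallet 280 mm long lying at the left side of the bench, handle towards the robot; origin at the middle of its underside. To be left alone.

How it is judged:
By the outcome, as a careful person would: the job done as asked, in the order asked, and still so for the second after the job is handed in, with the robot touching nothing.
It also fails if it takes over 58 s, if anything falls off the work surface, if the arm or the gripper's body presses on something with over 40 N, if the wrist force passes 120 N, or if a joint passes its speed limit or range.

## Working session

There is one attempt and no reset: what is moved stays moved. The work goes in short steps, Python scripts to look and compute and a tool call to move; the robot and the scene stay as the last step left them, time stands still between calls to the robot, and variables do not carry over. Pictures are saved under pics/ and viewed, at most 10 in all, crops included, and the job is handed in when it is done.

Besides the shell and the picture viewer there is one more tool, called after "Call:" by a JSON object that holds its "fn" and its "kwargs". send_rows: Moves the arm, as the interface text tells. Its arguments: {"type":"object","properties":{"targets":{"type":"array"},"squeeze":{"type":"number"}},"required":["targets"]}

```bash
mkdir -p pics
cat > h.py <<'E'
import numpy as np, cv2
from rig import ctrl
from scipy.optimize import least_squares
from scipy.spatial.transform import Rotation as Rn
np.set_printoptions(precision=4,suppress=True)
def shots():
    return {n:ctrl.capture(n) for n in("scene","top")}
def ray(p,c):
    d=np.linalg.inv(c["camera_matrix"])@[p[0],p[1],1]; R=np.array(c["R"]); return -R.T@np.array(c["t"]),R.T@d
def onz(p,c,z):
    o,d=ray(p,c); return o+d*(z-o[2])/d[2]
def tri(pts):
    A=np.zeros((3,3));b=np.zeros(3)
    for p,c in pts:
        o,d=ray(p,c); d=d/np.linalg.norm(d); M=np.eye(3)-np.outer(d,d);A+=M;b+=M@o
    X=np.linalg.solve(A,b); return X,[np.round(proj(X,c)-p,1) for p,c in pts]
def proj(X,c):
    q=np.array(c["camera_matrix"])@(np.array(c["R"])@X+np.array(c["t"])); return q[:2]/q[2]
def lm(n,s):
    out=[]
    for k,c in s.items():
        r=ctrl.landmark_of(n,c)
        print(n,k,[(np.round(x["point"],1).tolist(),round(x["score"],2)) for x in r[:2]])
        if r: out.append((np.array(r[0]["point"]),c))
    return out
E
python3 - <<'E'
from h import *
s=shots()
for k,c in s.items(): cv2.imwrite(f"pics/{k}0.png",c["img"][:,:,::-1]); print(k,ray([320,200],c))
for n in "boss_top valve_opening cover clip seat valve_tip chock paste cone mallet".split():
    o=lm(n,s)
    if len(o)==2: print(tri(o))
st=ctrl.sense(); print(st)
E
```

```text
scene (array([1068.617 , -374.2722, 1099.5802]), array([-0.3763,  0.3271, -0.867 ]))
top (array([ 425.5566,    6.3543, 1224.9691]), array([ 0.1914,  0.0027, -0.9819]))
boss_top scene [([346.2, 141.6], 0.64)]
boss_top top [([244.0, 244.4], 0.82)]
(array([513.1959, 236.2469,  88.5885]), [array([ 1.7, -0.4]), array([1.7, 1. ])])
valve_opening scene [([359.0, 155.8], 0.69)]
valve_opening top [([246.7, 216.7], 0.86)]
(array([593.778 , 223.7483, 100.3255]), [array([ 2.6, -0.7]), array([2.6, 1.6])])
cover scene [([348.3, 152.0], 0.72)]
cover top [([249.3, 234.2], 0.66)]
(array([544.1975, 221.6606,  73.1865]), [array([ 2.2, -0.6]), array([2.3, 1.3])])
clip scene [([340.3, 145.5], 0.59)]
clip top [([252.6, 259.4], 0.69), ([379.5, 227.9], 0.18)]
(array([476.2886, 230.446 ,  31.9139]), [array([-1.5,  0.3]), array([-1.5, -1. ])])
seat scene [([238.6, 211.1], 0.88)]
seat top [([393.8, 247.9], 0.98)]
(array([ 494.7871, -210.3764,   87.2903]), [array([ 0.7, -0.1]), array([0.6, 0.3])])
valve_tip scene [([256.5, 211.1], 0.72)]
valve_tip top [([380.6, 227.1], 0.94)]
(array([ 552.3777, -171.6859,  123.
[... 379 characters left out ...]
007]), [array([-1. ,  0.1]), array([-0.9, -0.3])])
mallet scene [([391.9, 114.2], 0.63)]
mallet top [([168.5, 259.8], 0.98)]
(array([481.4098, 504.8304,   7.9616]), [array([-1.2,  0.4]), array([-1.3, -0.8])])
{'time_s': 1.1, 'joints': array([-1.3834,  0.3129,  1.4977, -0.    ,  1.331 , -0.2234]), 'dq': array([-0.0025,  0.0005,  0.0007, -0.0011, -0.0014, -0.0002]), 'tau': array([  0.0002, -41.217 , -25.99  ,  -0.0002,   0.0005,  -0.    ]), 'eef_pos': array([ 209.6325, -481.3403,  231.3047]), 'ee_rot': array([ 0.    ,  0.979 ,  0.2039, -0.    ]), 'force': array([-0.2078,  0.2873,  0.1731]), 'wrist_torque': array([-0.0058, -0.01  , -0.0026]), 'grip_force': 0.0, 'grip_width': 1.0005283503459366}
```

View pics/scene0.png

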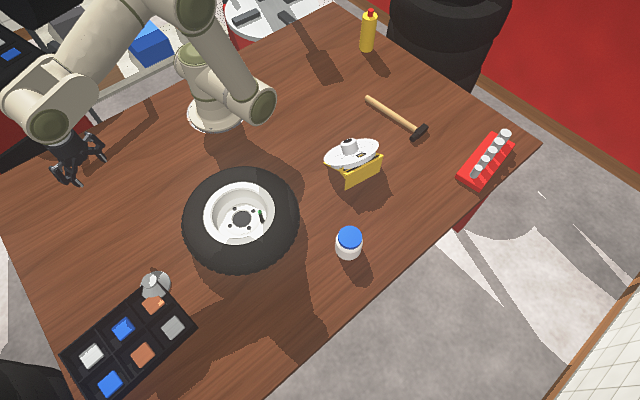

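View pics/top0.png

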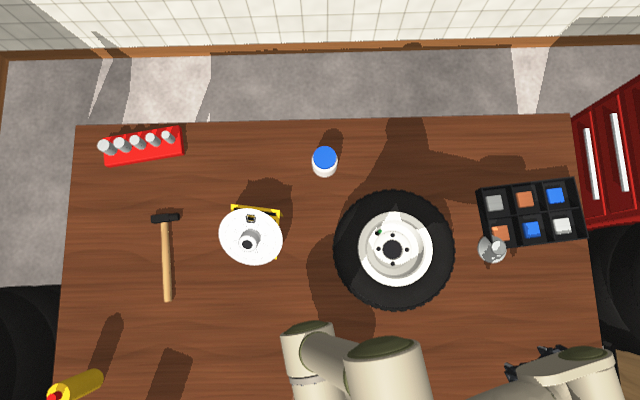

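The scene shot shows the cover on the chock near (350,152), the wheel near (240,212) with the green valve at about (260,212). The top shot shows the cover near (250,237), the wheel near (393,249) and the valve near (379,230). I'll fit poses using the known geometry.

```bash
cat >> h.py <<'E'
LP={"boss_top":[0,0,42.5],"valve_opening":[68,0,4],"cover":[0,0,0],"clip":[-90.5,0,-11.5]}
def Rc(yaw,tilt=np.radians(35)):  # z tilted opposite to heading, x uphill
    return Rn.from_euler("ZY",[yaw,-tilt]).as_matrix()
def fitcover(obs,tz=67.3):
    f=lambda v:np.concatenate([proj(np.array([v[0],v[1],tz])+Rc(v[2])@LP[n],c)-p for n,o in obs.items() for p,c in o])
    return least_squares(f,[545,222,.1],x_scale=[10,10,.1],loss="soft_l1")
def fitwheel(seat,valve,dz=0):
    f=lambda v:np.concatenate([proj(np.array([v[0],v[1],90-dz]),c)-p for p,c in seat]+[proj(np.array([v[0]+68*np.cos(v[2]),v[1]+68*np.sin(v[2]),110-dz]),c)-p for p,c in valve])
    return least_squares(f,[495,-210,.6],x_scale=[10,10,.1],loss="soft_l1")
E
python3 - <<'E'
from h import *
s=shots()
obs={n:lm(n,s) for n in LP}
r=fitcover(obs); print(r.x,np.degrees(r.x[2]),r.fun.reshape(-1,2))
obs.pop("clip");obs.pop("cover"); r=fitcover(obs); print("visible only",r.x,np.degrees(r.x[2]),r.fun.reshape(-1,2))
se,va=lm("seat",s),lm("valve_tip",s)
w=fitwheel(se,va); print("wheel",w.x,np.degrees(w.x[2]),w.fun.reshape(-1,2))
c=s["top"];K=c["camera_matrix"];print(K[0][0],s["scene"]["camera_matrix"][0][0])
x0,y0=190,190
a=cv2.resize(c["img"][190:290,200:300],(400,400),interpolation=2);b=cv2.resize(c["img"][190:290,345:445],(400,400),interpolation=2)
cv2.imwrite("pics/crop1.png",np.hstack([a,b])[:,:,::-1])
E
```

```text
boss_top scene [([348.2, 141.6], 0.58)]
boss_top top [([246.6, 242.1], 0.72)]
valve_opening scene [([359.1, 154.4], 0.82)]
valve_opening top [([247.3, 218.6], 0.95)]
cover scene [([349.8, 151.6], 0.59), ([237.5, 213.3], 0.33)]
cover top [([249.7, 235.3], 0.96)]
clip scene [([337.4, 148.1], 0.7)]
clip top [([254.6, 259.4], 0.61), ([249.6, 236.8], 0.43)]
[542.3959 226.716   -0.0226] -1.297015019761506 [[-1.0342 -0.76  ]
 [ 1.2211  1.2875]
 [ 3.6109 -0.909 ]
 [ 0.8597 -1.4205]
 [ 1.3119 -0.2253]
 [ 0.5843  1.0465]
 [ 0.3553  2.1598]
 [-1.3477 -0.2226]]
visible only [542.9345 228.0243  -0.1067] -6.1152359113584875 [[-0.1903 -1.1415]
 [ 0.0993  1.0876]
 [ 2.9806 -0.3683]
 [ 1.9185 -1.5272]]
seat scene [([240.0, 211.0], 0.95)]
seat top [([393.6, 247.2], 0.7)]
valve_tip scene [([255.5, 210.4], 0.9)]
valve_tip top [([380.4, 227.9], 0.86)]
wheel [ 497.0286 -208.7101    0.6466] 37.04620596703789 [[-0.0289 -0.2112]
 [ 0.4192  0.2219]
 [ 4.4195  1.489 ]
 [ 0.0311  1.0251]]
377.504403003332 366.8312044302443
```

View pics/crop1.png

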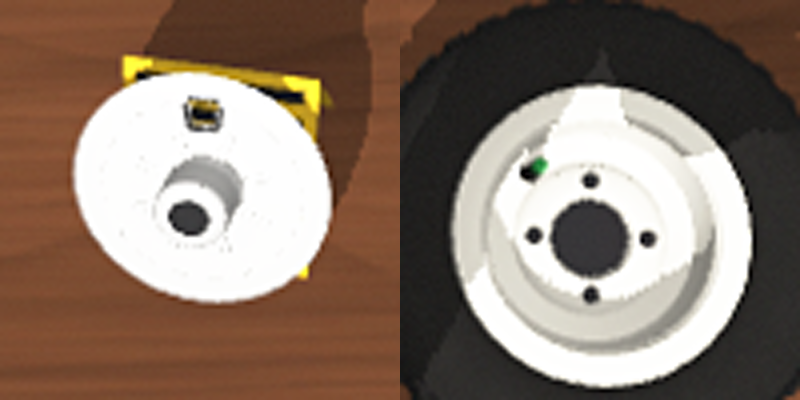

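Cropped view: the boss top is at about (247.2,244.2), the opening at (251,218.2), the flange is centred near (250.6,237), and the green cap is near (380.5,231). The chock edge gives a heading of about -6.6°. The network points are slightly off, so I'll refine with image segments.

Run:
```python
from h import *
s=shots()
for k,c in s.items():
    h=cv2.cvtColor(c["img"],cv2.COLOR_RGB2HSV)
    g=cv2.inRange(h,(45,90,40),(85,255,255)); n,l,st,ce=cv2.connectedComponentsWithStats(g)
    print(k,"green",[(ce[i].round(1).tolist(),st[i].tolist()) for i in range(1,n) if st[i][4]>3])
c=s["scene"]["img"]
a=cv2.resize(c[125:195,310:400],(792,616)[:2] if 0 else (774,602-2),interpolation=2)
cv2.imwrite("pics/crop2.png",a[:,:,::-1])
T=s["top"]
LP["fl"]=[0,0,4]
o={"boss_top":[((247.2,244.2),T)],"valve_opening":[((251,218.2),T)],"fl":[((250.6,236.9),T)]}
r=fitcover(o); print(r.x,np.degrees(r.x[2]),r.fun.reshape(-1,2))
for n in LP: print(n,proj(np.array([r.x[0],r.x[1],67.3])+Rc(r.x[2])@LP[n],s["scene"]))
```

```text
scene green [([259.2, 211.7], [258, 210, 3, 5, 11])]
top green [([379.3, 231.3], [378, 230, 4, 4, 10])]
[540.5721 225.1138  -0.1558] -8.925863007636716 [[ 0.0705 -0.2843]
 [ 0.0486 -0.2755]
 [-0.1232  0.6637]]
boss_top [347.2092 140.3345]
valve_opening [360.3326 154.4013]
cover [350.4229 151.2978]
clip [339.0313 149.0698]
fl [350.1246 150.2802]
```

View pics/crop2.png

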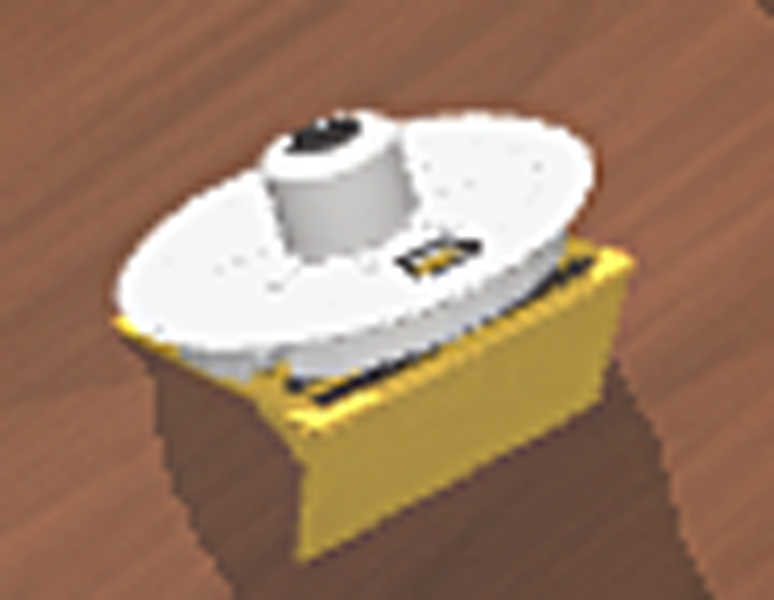

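```bash
cat >> h.py <<'E'
def plan(p0,R0,p1,R1,n,claw):
    p0=np.array(p0);dr=(Rn.from_matrix(R0).inv()*Rn.from_matrix(R1)).as_rotvec()
    R=R0.copy();out=[]
    for i in range(n):
        d=R.T@((np.array(p1)-p0)/n)/1000
        out.append([claw]+[round(float(v),4) for v in d]+[round(float(v),4) for v in dr/n]); R=R@Rn.from_rotvec(dr/n).as_matrix()
    return out
def now():
    s=ctrl.sense(); q=s["ee_rot"]; return s["eef_pos"],Rn.from_quat([q[1],q[2],q[3],q[0]]).as_matrix(),s
E
python3 - <<'E'
from h import *
import json
s=shots();T=s["top"];S=s["scene"]
o={"boss_top":[((247.2,244.2),T),((347.6,140.7),S)],"valve_opening":[((251,218.2),T),((360.9,154.9),S)]}
r=fitcover(o); print("cover",r.x,np.degrees(r.x[2]),r.fun.reshape(-1,2))
w=fitwheel([((240,211),S),((393.6,247.5),T)],[((259.5,210.5),S),((380.3,230.7),T)]);print("wheel",w.x,np.degrees(w.x[2]),w.fun.reshape(-1,2))
C=Rc(r.x[2]);c=np.array([r.x[0],r.x[1],67.3])
Rg=C@np.diag([1,-1,-1]); g=c+C@[0,0,3]; pre=c+C@[0,0,110]
json.dump(dict(c=c.tolist(),C=C.tolist(),w=w.x.tolist()),open("fit.json","w"))
p,R,_=now(); print(g,pre,np.linalg.norm(pre-p),np.degrees(Rn.from_matrix(R.T@Rg).magnitude()))
for q in plan(p,R,pre,Rg,20,-1): print(q)
E
```

```text
cover [540.9968 225.3941  -0.1546] -8.860529517379149 [[-0.0129 -0.4237]
 [-0.2543 -0.3306]
 [-0.0639 -0.4165]
 [-0.404  -0.473 ]]
wheel [ 495.7622 -209.35      0.7023] 40.236169385775604 [[-0.4281 -0.3648]
 [ 0.6567  0.3414]
 [ 0.3346  0.1602]
 [-0.5916 -0.5386]]
[539.2967 225.6591  69.7575] [478.6564 235.1123 157.4067] 768.8424807899522 47.344306871470145
[-1, 0.0266, -0.0275, 0.0037, -0.0086, 0.0297, 0.0274]
[-1, 0.0258, -0.0282, 0.0042, -0.0086, 0.0297, 0.0274]
[-1, 0.0248, -0.029, 0.0047, -0.0086, 0.0297, 0.0274]
[-1, 0.0239, -0.0297, 0.0052, -0.0086, 0.0297, 0.0274]
[-1, 0.0229, -0.0304, 0.0056, -0.0086, 0.0297, 0.0274]
[-1, 0.0219, -0.031, 0.006, -0.0086, 0.0297, 0.0274]
[-1, 0.0208, -0.0317, 0.0064, -0.0086, 0.0297, 0.0274]
[-1, 0.0198, -0.0323, 0.0067, -0.0086, 0.0297, 0.0274]
[-1, 0.0187, -0.0329, 0.007, -0.0086, 0.0297, 0.0274]
[-1, 0.0176, -0.0334, 0.0073, -0.0086, 0.0297, 0.0274]
[-1, 0.0164, -0.0339, 0.0075, -0.0086, 0.0297, 0.0274]
[-1, 0.0153, -0.0344, 0.0077, -0.0086, 0.0297, 0.0274]
[-1, 0.0141, -0.0349, 0.0078, -0.0086, 0.0297, 0.0274]
[-1, 0.0129, -0.0353, 0.0079, -0.0086, 0.0297, 0.0274]
[-1, 0.0117, -0.0358, 0.008, -0.0086, 0.0297, 0.0274]
[-1, 0.0105, -0.0361, 0.008, -0.0086, 0.0297, 0.0274]
[-1, 0.0092, -0.0365, 0.008, -0.0086, 0.0297, 0.0274]
[-1, 0.008, -0.0368, 0.0079, -0.0086, 0.0297, 0.0274]
[-1, 0.0067, -0.037, 0.0078, -0.0086, 0.0297, 0.0274]
[-1, 0.0055, -0.0373, 0.0077, -0.0086, 0.0297, 0.0274]
```

Call:
{"fn": "send_rows", "kwargs": {"targets": [[-1,0.0266,-0.0275,0.0037,-0.0086,0.0297,0.0274],[-1,0.0258,-0.0282,0.0042,-0.0086,0.0297,0.0274],[-1,0.0248,-0.029,0.0047,-0.0086,0.0297,0.0274],[-1,0.0239,-0.0297,0.0052,-0.0086,0.0297,0.0274],[-1,0.0229,-0.0304,0.0056,-0.0086,0.0297,0.0274],[-1,0.0219,-0.031,0.006,-0.0086,0.0297,0.0274],[-1,0.0208,-0.0317,0.0064,-0.0086,0.0297,0.0274],[-1,0.0198,-0.0323,0.0067,-0.0086,0.0297,0.0274],[-1,0.0187,-0.0329,0.007,-0.0086,0.0297,0.0274],[-1,0.0176,-0.0334,0.0073,-0.0086,0.0297,0.0274]], "squeeze": 80}}

```text
time_s: 3.25
eef_pos: [344.3, -121.9, 194.7]
ee_rot: [0.012, 0.986, 0.066, 0.154]
force: [0.6, -1.2, -0.2]
grip_width: 1.0
grip_force: 0.0
```

Call:
{"fn": "send_rows", "kwargs": {"targets": [[-1,0.0164,-0.0339,0.0075,-0.0086,0.0297,0.0274],[-1,0.0153,-0.0344,0.0077,-0.0086,0.0297,0.0274],[-1,0.0141,-0.0349,0.0078,-0.0086,0.0297,0.0274],[-1,0.0129,-0.0353,0.0079,-0.0086,0.0297,0.0274],[-1,0.0117,-0.0358,0.008,-0.0086,0.0297,0.0274],[-1,0.0105,-0.0361,0.008,-0.0086,0.0297,0.0274],[-1,0.0092,-0.0365,0.008,-0.0086,0.0297,0.0274],[-1,0.008,-0.0368,0.0079,-0.0086,0.0297,0.0274],[-1,0.0067,-0.037,0.0078,-0.0086,0.0297,0.0274],[-1,0.0055,-0.0373,0.0077,-0.0086,0.0297,0.0274]]}}

```text
time_s: 4.5
eef_pos: [479.2, 236.7, 157.7]
ee_rot: [0.023, 0.951, -0.074, 0.3]
force: [-0.1, -1.0, 0.1]
grip_width: 0.998
grip_force: 0.0
```

Run:
```python
from h import *
import json
F=json.load(open("fit.json"));C=np.array(F["C"]);c=np.array(F["c"])
s=shots();p,R,st=now();print(st["time_s"],p,st["joints"],C.T@(p-c),np.degrees(Rn.from_matrix(R.T@C@np.diag([1,-1,-1])).as_rotvec()))
S=s["scene"]["img"][80:200,280:420];T=s["top"]["img"][180:300,185:325]
cv2.imwrite("pics/pre.png",np.hstack([cv2.resize(S,None,fx=2.8,fy=2.8),cv2.resize(T,None,fx=2.8,fy=2.8)])[:,:,::-1])
```

```text
4.6 [479.0905 237.9628 157.1282] [ 0.3827  0.2416  1.9441 -0.6493  0.5032  2.61  ] [ -0.1681   2.8834 109.7776] [-0.1326  0.0018  0.0786]
```

View pics/pre.png

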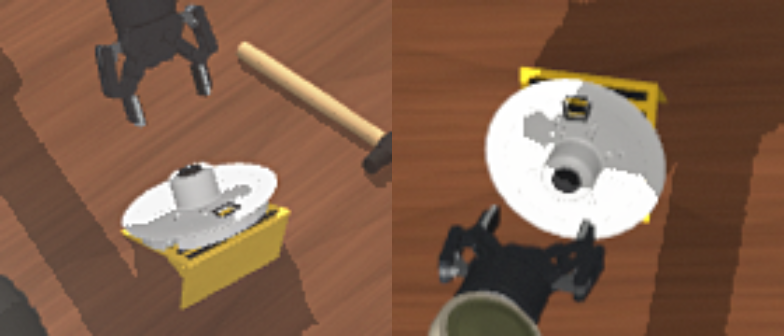

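The gripper is in line with the boss: the fingers straddle its axis, with a 2.9 mm lateral offset to correct. Going in now.

Call:
{"fn": "send_rows", "kwargs": {"targets": [[-1,0,0.001,0.012,0,0,0],[-1,0,0.0009,0.015,0,0,0],[-1,0,0.001,0.015,0,0,0],[-1,0,0,0.015,0,0,0],[-1,0,0,0.015,0,0,0],[-1,0,0,0.014,0,0,0],[-1,0,0,0.011,0,0,0],[-1,0,0,0.0065,0,0,0],[-1,0,0,0.003,0,0,0],[-1,0,0,0,0,0,0]]}}

```text
time_s: 5.85
eef_pos: [538.7, 223.1, 70.5]
ee_rot: [0.023, 0.951, -0.074, 0.3]
force: [0.3, -0.5, 0.5]
grip_width: 1.002
grip_force: 0.0
```

Call:
{"fn": "send_rows", "kwargs": {"targets": [[1,0,0,0,0,0,0],[1,0,0,0,0,0,0],[1,0,0,0,0,0,0],[1,0,0,0,0,0,0],[1,0,0,0,0,0,0],[1,0,0,0,0,0,0],[1,0,0,0,0,0,0],[1,0,0,0,0,0,0],[1,0,0,0,0,0,0],[1,0,0,0,0,0,0]], "squeeze": 60}}

```text
time_s: 7.1
eef_pos: [538.6, 223.4, 71.1]
ee_rot: [0.023, 0.951, -0.074, 0.3]
force: [-5.7, -0.2, 6.4]
grip_width: 0.663
grip_force: 62.4
```

Run:
```python
from h import *
import json
F=json.load(open("fit.json"));C=np.array(F["C"]);c=np.array(F["c"])
p,R,st=now();print(st["time_s"],p,st["joints"],C.T@(p-c),st["force"],st["wrist_torque"],st["grip_width"]*85,st["grip_force"])
```

```text
7.1 [538.579  223.359   71.1216] [ 0.3046  0.4727  1.8964 -0.8961  0.3306  2.8249] [ 0.4919 -2.3832  4.321 ] [-5.6714 -0.2189  6.367 ] [ 0.1105  0.4141 -0.0376] 56.32125769796506 62.407286167144775
```

Gripped at 56 mm. Retreating along the cover axis first, since joint 6 is close to its range limit.

Call:
{"fn": "send_rows", "kwargs": {"targets": [[1,0,0,-0.002,0,0,0],[1,0,0,-0.005,0,0,0],[1,0,0,-0.009,0,0,0],[1,0,0,-0.012,0,0,0],[1,0,0,-0.014,0,0,0],[1,0,0,-0.014,0,0,0],[1,0,0,-0.014,0,0,0],[1,0,0,-0.012,0,0,0],[1,0,0,-0.01,0,0,0],[1,0,0,-0.005,0,0,0]]}}

```text
time_s: 8.35
eef_pos: [483.5, 231.7, 150.5]
ee_rot: [0.023, 0.951, -0.074, 0.3]
force: [-0.1, -0.0, -3.3]
grip_width: 0.664
grip_force: 64.2
```

Run:
```python
from h import *
import json
F=json.load(open("fit.json"));w=F["w"]
p,R,st=now();print(st["time_s"],p,st["joints"],st["force"],st["wrist_torque"],st["grip_width"]*85,st["grip_force"])
R1=Rn.from_euler("z",w[2]).as_matrix()@np.diag([1,-1,-1])
mid=[478,100,195]; n=20
for q in plan(p,R,[w[0],w[1],175],R1,20,1): print(q)
```

```text
8.35 [483.5016 231.701  150.4768] [ 0.3653  0.2529  1.951  -0.6609  0.4817  2.6131] [-0.1295 -0.017  -3.2801] [0.1262 0.5638 0.0171] 56.43414096763287 64.15483474731445
[1, 0.004, 0.0217, 0.0013, 0.013, -0.0286, -0.0415]
[1, 0.0031, 0.0219, 0.0009, 0.013, -0.0286, -0.0415]
[1, 0.0022, 0.022, 0.0005, 0.013, -0.0286, -0.0415]
[1, 0.0013, 0.0221, 0.0002, 0.013, -0.0286, -0.0415]
[1, 0.0004, 0.0221, -0.0001, 0.013, -0.0286, -0.0415]
[1, -0.0005, 0.0221, -0.0004, 0.013, -0.0286, -0.0415]
[1, -0.0014, 0.022, -0.0007, 0.013, -0.0286, -0.0415]
[1, -0.0024, 0.0219, -0.0009, 0.013, -0.0286, -0.0415]
[1, -0.0033, 0.0218, -0.0011, 0.013, -0.0286, -0.0415]
[1, -0.0042, 0.0216, -0.0013, 0.013, -0.0286, -0.0415]
[1, -0.0052, 0.0214, -0.0014, 0.013, -0.0286, -0.0415]
[1, -0.0061, 0.0212, -0.0015, 0.013, -0.0286, -0.0415]
[1, -0.007, 0.0209, -0.0016, 0.013, -0.0286, -0.0415]
[1, -0.0079, 0.0206, -0.0017, 0.013, -0.0286, -0.0415]
[1, -0.0088, 0.0202, -0.0017, 0.013, -0.0286, -0.0415]
[1, -0.0097, 0.0198, -0.0017, 0.013, -0.0286, -0.0415]
[1, -0.0106, 0.0193, -0.0017, 0.013, -0.0286, -0.0415]
[1, -0.0114, 0.0189, -0.0016, 0.013, -0.0286, -0.0415]
[1, -0.0122, 0.0183, -0.0015, 0.013, -0.0286, -0.0415]
[1, -0.013, 0.0178, -0.0014, 0.013, -0.0286, -0.0415]
```

Call:
{"fn": "send_rows", "kwargs": {"targets": [[1,0.004,0.0217,-0.0027,0.013,-0.0286,-0.0415],[1,0.0031,0.0219,-0.0031,0.013,-0.0286,-0.0415],[1,0.0022,0.022,-0.0035,0.013,-0.0286,-0.0415],[1,0.0013,0.0221,-0.0038,0.013,-0.0286,-0.0415],[1,0.0004,0.0221,-0.0041,0.013,-0.0286,-0.0415],[1,-0.0005,0.0221,-0.0004,0.013,-0.0286,-0.0415],[1,-0.0014,0.022,-0.0007,0.013,-0.0286,-0.0415],[1,-0.0024,0.0219,-0.0009,0.013,-0.0286,-0.0415],[1,-0.0033,0.0218,-0.0011,0.013,-0.0286,-0.0415],[1,-0.0042,0.0216,-0.0013,0.013,-0.0286,-0.0415]]}}

```text
time_s: 9.6
eef_pos: [479.2, 11.4, 179.2]
ee_rot: [0.012, 0.978, 0.14, 0.154]
force: [0.2, 0.1, -3.0]
grip_width: 0.665
grip_force: 64.2
```

Call:
{"fn": "send_rows", "kwargs": {"targets": [[1,-0.0052,0.0214,-0.0014,0.013,-0.0286,-0.0415],[1,-0.0061,0.0212,-0.0015,0.013,-0.0286,-0.0415],[1,-0.007,0.0209,-0.0016,0.013,-0.0286,-0.0415],[1,-0.0079,0.0206,-0.0017,0.013,-0.0286,-0.0415],[1,-0.0088,0.0202,-0.0017,0.013,-0.0286,-0.0415],[1,-0.0097,0.0198,-0.0017,0.013,-0.0286,-0.0415],[1,-0.0106,0.0193,-0.0017,0.013,-0.0286,-0.0415],[1,-0.0114,0.0189,-0.0016,0.013,-0.0286,-0.0415],[1,-0.0122,0.0183,-0.0015,0.013,-0.0286,-0.0415],[1,-0.013,0.0178,-0.0014,0.013,-0.0286,-0.0415]]}}

```text
time_s: 10.85
eef_pos: [485.5, -209.1, 191.5]
ee_rot: [0.0, 0.939, 0.345, -0.0]
force: [-0.2, 0.0, -3.3]
grip_width: 0.667
grip_force: 64.2
```

Run:
```python
from h import *
import json
F=json.load(open("fit.json"));w=F["w"]
s=shots();p,R,st=now();print(st["time_s"],p,R,st["joints"],st["force"],st["wrist_torque"],st["grip_width"]*85)
for n in ["valve_opening","cover"]:
    o=lm(n,s)
    if len(o)==2:print(tri(o))
R1=Rn.from_euler("z",w[2]).as_matrix()@np.diag([1,-1,-1])
print("to target, tool mm",R.T@(np.array([w[0],w[1],175])-p),Rn.from_matrix(R.T@R1).as_rotvec())
S=s["scene"]["img"][130:270,170:310];T=s["top"]["img"][175:315,320:460]
cv2.imwrite("pics/hov.png",np.hstack([cv2.resize(S,None,fx=2.8,fy=2.8,interpolation=2),cv2.resize(T,None,fx=2.8,fy=2.8,interpolation=2)])[:,:,::-1])
```

```text
10.95 [ 485.7952 -209.8799  191.3244] [[ 0.764   0.6452  0.0002]
 [ 0.6452 -0.764  -0.0013]
 [-0.0007  0.0011 -1.    ]] [-0.6289  0.3557  1.5462 -0.001   1.2388  0.2409] [-0.3112  0.9505 -3.3012] [ 0.0678 -0.0519 -0.017 ] 56.26543561685871
valve_opening scene [([248.2, 197.6], 0.74)]
valve_opening top [([384.0, 230.1], 0.81)]
(array([ 535.1796, -173.7993,  184.9254]), [array([ 3.2, -0.4]), array([3. , 1.4])])
cover scene [([228.7, 190.2], 0.7), ([344.1, 248.5], 0.61)]
cover top [([402.4, 249.2], 0.59)]
(array([ 483.8918, -211.7194,  200.6718]), [array([ 0.7, -0.1]), array([0.6, 0.3])])
to target, tool mm [ 7.968   6.0077 16.3256] [ 0.0011  0.0007 -0.001 ]
```

View pics/hov.png

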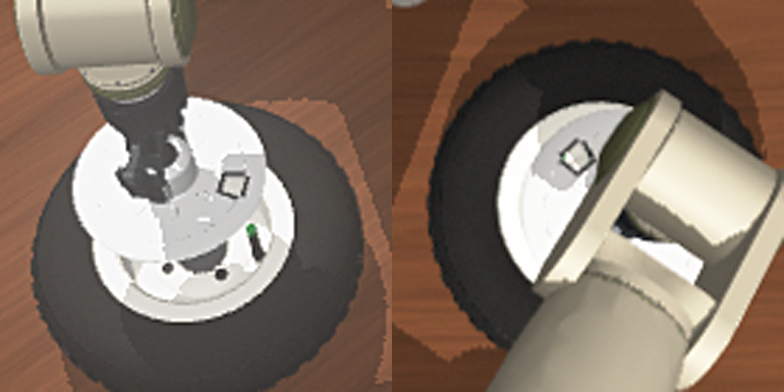

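The hover view shows the cover level above the rim. The opening is at scene (253.2,195.7) and top (386.1,231.1), and the green cap is at scene (259.5,210.4). The rim centre matters to about 2 mm, so I'll fit its outline in the first pictures.

Run:
```python
from h import *
import json
F=json.load(open("fit.json"));w=F["w"]
s=shots(); obs=[]
for k,roi in (("top",(340,195,120,110)),("scene",(185,165,105,100))):
    im=cv2.imread(f"pics/{k}0.png"); x,y,a,b=roi
    sub=im[y:y+b,x:x+a]; h=cv2.cvtColor(sub,cv2.COLOR_BGR2HSV)
    m=((h[:,:,2]>115)&(h[:,:,1]<60)).astype(np.uint8)
    cs,_=cv2.findContours(m,cv2.RETR_EXTERNAL,cv2.CHAIN_APPROX_NONE); q=cv2.convexHull(max(cs,key=cv2.contourArea))[:,0]+[x,y]
    e=cv2.fitEllipse(max(cs,key=cv2.contourArea)); print(k,len(q),"ellipse",np.array(e[0])+[x,y],e[1:])
    obs.append((max(cs,key=cv2.contourArea)[:,0]+[x,y],s[k]))
def res(v,ob):
    out=[]
    for pts,c in ob:
        for p in pts: X=onz(p,c,90); out.append(np.hypot(X[0]-v[0],X[1]-v[1])-v[2])
    return np.array(out)
for ob in (obs,obs[:1],obs[1:]):
    r=least_squares(res,[496,-209,110],args=(ob,),loss="soft_l1"); print(r.x,np.abs(r.fun).mean())
T,S=s["top"],s["scene"]
X=tri([((253.2,195.7),S),((386.1,231.1),T)]);print("opening",X)
p,R,_=now();e=p+R@[68,0,0];print("expected",e,proj(e,S),proj(e,T))
for h in(0,):
  print("valve onz110",onz((259.5,210.5),S,110),onz((380.3,230.7),T,110))
```

```text
top 39 ellipse [395.0003 248.5921] ((73.21382904052734, 75.55481719970703), 140.96812438964844)
scene 34 ellipse [238.4214 213.0464] ((61.13282775878906, 72.67025756835938), 70.27924346923828)
[ 495.8086 -212.3082  110.8468] 1.0209260982789834
[ 495.2807 -211.3552  110.9132] 0.7416458322270048
[ 496.3915 -213.5198  110.6659] 0.7513888547237526
opening (array([ 536.6619, -169.2166,  189.841 ]), [array([-0.5,  0.1]), array([-0.5, -0.3])])
expected [ 537.427  -163.6996  191.6727] [254.2943 194.5357] [383.6905 230.542 ]
valve onz110 [ 546.552  -165.8773  110.    ] [ 546.0304 -167.0968  110.    ]
```

Run:
```python
from h import *
s=shots();p,R,_=now();out=[]
C=R@np.diag([1,-1,-1]);c=p-C@[0,0,4.3]
t=np.linspace(0,2*np.pi,120)
def draw(k,x,y,a,f):
    cam=s[k]; im=cv2.resize(cam["img"][y:y+a,x:x+a],None,fx=f,fy=f,interpolation=cv2.INTER_CUBIC)
    def poly(P,col): 
        q=np.array([proj(v,cam) for v in P]); q=((q-[x,y]+.5)*f-.5)
        cv2.polylines(im,[np.round(q*8).astype(np.int32)],True,col,1,cv2.LINE_AA,3)
    poly([c+C@[100*np.cos(i),100*np.sin(i),4] for i in t],(255,0,0))
    poly([c+C@[68+10*i,10*j,4] for i,j in((1,1),(1,-1),(-1,-1),(-1,1))],(255,0,0))
    poly([[495.8+112*np.cos(i),-212.3+112*np.sin(i),90] for i in t],(0,0,255))
    return im
a=draw("scene",190,155,80,5);b=draw("top",350,205,80,5)
cv2.imwrite("pics/ov.png",np.hstack([a,b])[:,:,::-1])
```

```text
(no output)
```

View pics/ov.png

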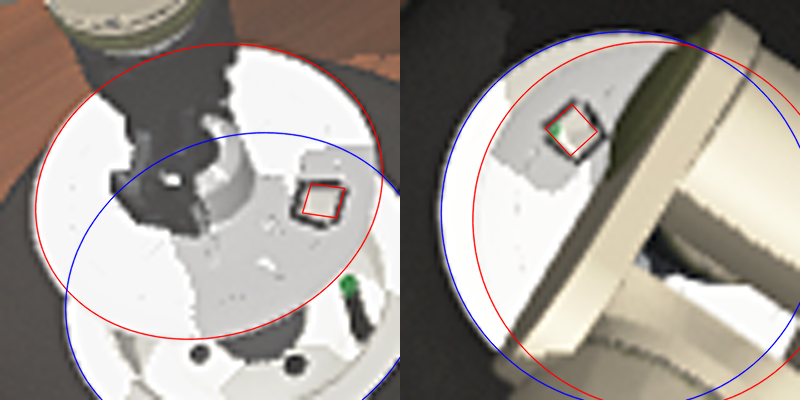

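The model overlay matches the cover to within about 1 px (~2 mm), and the rim circle fits. Shifting over the wheel with a small turn, then lowering to just above the mouth.

Call:
{"fn": "send_rows", "kwargs": {"targets": [[1,0.003,0.003,0.002,0,0,-0.015],[1,0.0032,0.0033,0.004,0,0,-0.015],[1,0.001,0.0012,0.008,0,0,-0.014],[1,0,0,0.011,0,0,0],[1,0,0,0.012,0,0,0],[1,0,0,0.012,0,0,0],[1,0,0,0.01,0,0,0],[1,0,0,0.007,0,0,0],[1,0,0,0.003,0,0,0],[1,0,0,0,0,0,0]]}}

```text
time_s: 12.6
eef_pos: [496.0, -209.3, 122.6]
ee_rot: [0.0, 0.931, 0.364, 0.0]
force: [0.5, 0.5, -1.9]
grip_width: 0.663
grip_force: 64.6
```

```bash
cat > ov.py <<'E'
from h import *
import sys
def ov(name,sx=190,sy=165,tx=350,ty=200,wz=90):
    s=shots();p,R,st=now();print(st["time_s"],p,st["force"],st["wrist_torque"],st["grip_width"]*85)
    C=R@np.diag([1,-1,-1]);c=p-C@[0,0,4.3];t=np.linspace(0,2*np.pi,120)
    def draw(k,x,y,a,f):
        cam=s[k]; im=cv2.resize(cam["img"][y:y+a,x:x+a],None,fx=f,fy=f,interpolation=cv2.INTER_CUBIC)
        def poly(P,col):
            q=np.array([proj(v,cam) for v in P]); q=((q-[x,y]+.5)*f-.5)
            cv2.polylines(im,[np.round(q*8).astype(np.int32)],True,col,1,cv2.LINE_AA,3)
        poly([c+C@[100*np.cos(i),100*np.sin(i),4] for i in t],(255,0,0))
        poly([c+C@[68+10*i,10*j,4] for i,j in((1,1),(1,-1),(-1,-1),(-1,1))],(255,0,0))
        poly([[495.8+112*np.cos(i),-212.3+112*np.sin(i),wz] for i in t],(0,0,255))
        return im
    a=draw("scene",sx,sy,100,4);b=draw("top",tx,ty,100,4)
    cv2.imwrite(f"pics/{name}.png",np.hstack([a,b])[:,:,::-1])
ov(sys.argv[1])
E
python3 ov.py ov2
```

```text
12.7 [ 496.1445 -209.3939  122.9329] [-0.0201 -0.0506 -3.    ] [ 0.0275 -0.048   0.0658] 56.34762539791379
```

View pics/ov2.png

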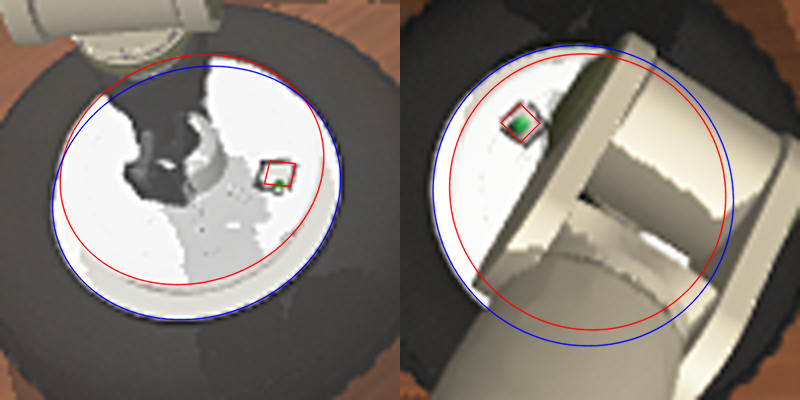

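The green cap is centred in the opening in both views. I'll make a 1 mm lateral correction, then lower into the mouth and watch the force.

Call:
{"fn": "send_rows", "kwargs": {"targets": [[1,-0.0007,0.0007,0.001,0,0,0],[1,0,0,0.002,0,0,0],[1,0,0,0.002,0,0,0],[1,0,0,0.002,0,0,0],[1,0,0,0.002,0,0,0],[1,0,0,0.002,0,0,0],[1,0,0,0.001,0,0,0],[1,0,0,0,0,0,0],[1,0,0,0,0,0,0],[1,0,0,0,0,0,0]]}}

```text
time_s: 13.95
eef_pos: [496.0, -210.3, 110.7]
ee_rot: [0.0, 0.931, 0.364, 0.0]
force: [-0.1, 0.1, -2.3]
grip_width: 0.665
grip_force: 64.6
```

```bash
python3 -c "
from h import *
p,R,st=now();print(p,st['force'],st['wrist_torque'])"
```

```text
[ 495.9736 -210.2819  110.663 ] [-0.1027  0.0858 -2.3377] [ 0.067  -0.0433  0.0242]
```

Call:
{"fn": "send_rows", "kwargs": {"targets": [[1,0,0,0.001,0,0,0],[1,0,0,0.001,0,0,0],[1,0,0,0.001,0,0,0],[1,0,0,0.001,0,0,0],[1,0,0,0.001,0,0,0],[1,0,0,0.001,0,0,0],[1,0,0,0.001,0,0,0],[1,0,0,0.001,0,0,0],[1,0,0,0,0,0,0],[1,0,0,0,0,0,0]]}}

```text
time_s: 15.2
eef_pos: [496.2, -210.5, 102.8]
ee_rot: [0.001, 0.931, 0.364, 0.0]
force: [2.2, 0.6, 2.2]
grip_width: 0.663
grip_force: 64.8
```

```bash
python3 -c "
from h import *
p,R,st=now();print(p,st['force'],st['wrist_torque'])"
```

```text
[ 496.1668 -210.5024  102.7961] [2.1702 0.611  2.2491] [-0.0402 -0.1706 -0.1076]
```

Call:
{"fn": "send_rows", "kwargs": {"targets": [[1,0.0007,0.0007,0.001,0,0,0],[1,0,0,0.002,0,0,0],[1,0,0,0.002,0,0,0],[1,0,0,0.002,0,0,0],[1,0,0,0.002,0,0,0],[1,0,0,0.002,0,0,0],[1,0,0,0.002,0,0,0],[1,0,0,0.001,0,0,0],[1,0,0,0,0,0,0],[1,0,0,0,0,0,0]], "squeeze": 90}}

```text
time_s: 16.45
eef_pos: [497.7, -210.9, 89.9]
ee_rot: [0.002, 0.931, 0.364, 0.001]
force: [-1.7, -0.1, 13.7]
grip_width: 0.661
grip_force: 96.1
```

```bash
python3 -c "
from h import *
p,R,st=now();print(p,st['force'],st['wrist_torque'],R[:,2])"
```

```text
[ 497.65   -210.9235   89.9494] [-1.6925 -0.1473 13.654 ] [ 0.0227  0.0774 -0.0788] [ 0.0029 -0.0024 -1.    ]
```

Call:
{"fn": "send_rows", "kwargs": {"targets": [[1,-0.0005,-0.0005,0.001,0,0,0],[1,0,0,0.0015,0,0,0],[1,0,0,0.0015,0,0,0],[1,0,0,0.0015,0,0,0],[1,0,0,0.0015,0,0,0],[1,0,0,0.0015,0,0,0],[1,0,0,0.0015,0,0,0],[1,0,0,0.001,0,0,0],[1,0,0,0,0,0,0],[1,0,0,0,0,0,0]]}}

```text
time_s: 17.7
eef_pos: [496.9, -210.8, 78.7]
ee_rot: [0.002, 0.931, 0.365, 0.001]
force: [-4.1, 3.0, 13.0]
grip_width: 0.657
grip_force: 98.4
```

```bash
python3 -c "
from h import *
p,R,st=now();print(p,st['force'],st['wrist_torque'],R[:,2])"
```

```text
[ 496.8536 -210.8283   78.7324] [-4.1181  3.0177 13.0001] [-0.8608 -0.4266 -0.0241] [ 0.0028 -0.003  -1.    ]
```

Call:
{"fn": "send_rows", "kwargs": {"targets": [[1,0,0,0.001,0,0,0],[1,0,0,0.0015,0,0,0],[1,0,0,0.0015,0,0,0],[1,0,0,0.0015,0,0,0],[1,0,0,0.0015,0,0,0],[1,0,0,0.0015,0,0,0],[1,0,0,0.001,0,0,0],[1,0,0,0.001,0,0,0],[1,0,0,0,0,0,0],[1,0,0,0,0,0,0]]}}

```text
time_s: 18.95
eef_pos: [496.9, -210.8, 69.1]
ee_rot: [0.002, 0.931, 0.365, 0.001]
force: [-8.7, 4.6, 22.1]
grip_width: 0.66
grip_force: 99.1
```

```bash
python3 -c "
from h import *
p,R,st=now();print(p,st['force'],st['wrist_torque'],R[:,2])"
```

```text
[ 496.8983 -210.8044   69.1248] [-8.6508  4.5756 22.0597] [-0.4872  0.1938 -0.044 ] [ 0.0029 -0.0032 -1.    ]
```

Force now rises at the rim's own 1 N/mm, so the cover appears home. Easing back up to rim height before letting go.

Call:
{"fn": "send_rows", "kwargs": {"targets": [[1,-0.0003,-0.0006,-0.002,0,0,0],[1,-0.0003,-0.0003,-0.003,0,0,0],[1,0,0,-0.003,0,0,0],[1,0,0,-0.003,0,0,0],[1,0,0,-0.003,0,0,0],[1,0,0,-0.003,0,0,0],[1,0,0,-0.003,0,0,0],[1,0,0,-0.002,0,0,0],[1,0,0,0,0,0,0],[1,0,0,0,0,0,0]]}}

```text
time_s: 20.2
eef_pos: [496.7, -210.8, 89.6]
ee_rot: [0.003, 0.931, 0.365, 0.002]
force: [7.3, -0.4, 1.6]
grip_width: 0.655
grip_force: 98.1
```

```bash
python3 ov.py ov3
```

```text
20.3 [ 496.7609 -210.7965   89.5809] [6.262  1.6703 1.9841] [-0.9833 -1.6356  0.1894] 56.069038163937364
```

View pics/ov3.png

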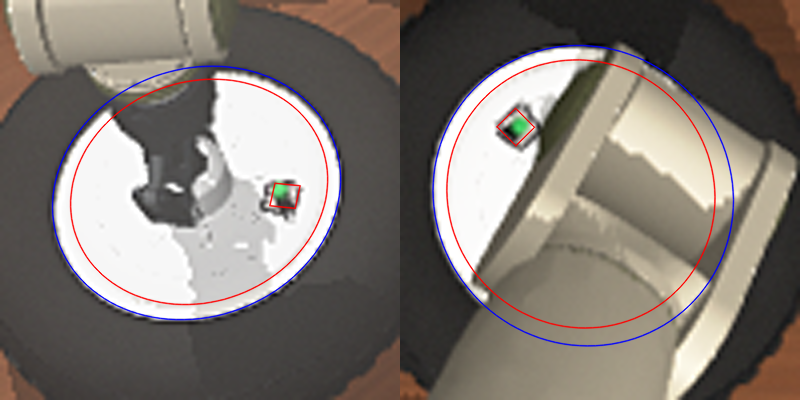

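The cap shows through the opening, and the cover sits within the rim outline with an even margin. Releasing and backing off vertically.

Call:
{"fn": "send_rows", "kwargs": {"targets": [[0,0,0,0,0,0,0],[-1,0,0,0,0,0,0],[-1,0,0,0,0,0,0],[-1,0,0,0,0,0,0],[-1,0,0,-0.005,0,0,0],[-1,0,0,-0.01,0,0,0],[-1,0,0,-0.015,0,0,0],[-1,0,0,-0.02,0,0,0],[-1,0,0,-0.02,0,0,0],[-1,0,0,-0.01,0,0,0]]}}

```text
time_s: 21.55
eef_pos: [495.5, -210.2, 170.9]
ee_rot: [0.001, 0.931, 0.364, 0.001]
force: [-0.6, -0.8, -0.6]
grip_width: 0.998
grip_force: 0.0
```

Call:
{"fn": "send_rows", "kwargs": {"targets": [[1,0,0,0,0,0,0],[1,0,0,0,0,0,0],[1,0,0,0,0,0,0],[1,0,0,0,0,0,0],[1,0,0,0,0,0,0],[1,0,0,0,0,0,0],[1,0,0,0,0,0,0],[1,0,0,0,0,0,0],[1,0,0,0,0,0,0],[1,0,0,0,0,0,0]], "squeeze": 40}}

```text
time_s: 22.8
eef_pos: [495.1, -210.0, 169.1]
ee_rot: [0.0, 0.931, 0.364, 0.0]
force: [0.8, -1.3, -0.8]
grip_width: -0.001
grip_force: 0.0
```

Run:
```python
from h import *
p,R,st=now();print(st["time_s"],p,st["force"],st["grip_width"],R)
```

```text
22.8 [ 495.1446 -210.021   169.1123] [ 0.7745 -1.2547 -0.8404] -0.0014386961247346312 [[ 0.7343  0.6788  0.0006]
 [ 0.6788 -0.7343 -0.0007]
 [-0.      0.0009 -1.    ]]
```

Now a central push on the boss with the shut fingers, to make sure every clip is in.

Call:
{"fn": "send_rows", "kwargs": {"targets": [[1,0.0004,0.0015,0.006,0,0,0],[1,0,0,0.01,0,0,0],[1,0,0,0.01,0,0,0],[1,0,0,0.005,0,0,0],[1,0,0,0.003,0,0,0],[1,0,0,0.003,0,0,0],[1,0,0,0.003,0,0,0],[1,0,0,0.003,0,0,0],[1,0,0,0.002,0,0,0],[1,0,0,0,0,0,0]]}}

```text
time_s: 24.05
eef_pos: [496.6, -211.0, 124.3]
ee_rot: [0.001, 0.931, 0.364, 0.0]
force: [0.3, 0.2, 3.1]
grip_width: 0.001
grip_force: 1.9
```

Call:
{"fn": "send_rows", "kwargs": {"targets": [[1,0,0,0.002,0,0,0],[1,0,0,0.002,0,0,0],[1,0,0,0.002,0,0,0],[1,0,0,0.002,0,0,0],[1,0,0,0.002,0,0,0],[1,0,0,0.002,0,0,0],[1,0,0,0.001,0,0,0],[1,0,0,0.001,0,0,0],[1,0,0,0,0,0,0],[1,0,0,0,0,0,0]]}}

```text
time_s: 25.3
eef_pos: [496.7, -211.0, 111.7]
ee_rot: [0.001, 0.931, 0.365, 0.0]
force: [-5.3, 3.5, 15.8]
grip_width: 0.001
grip_force: 8.2
```

Call:
{"fn": "send_rows", "kwargs": {"targets": [[1,0,0,0.002,0,0,0],[1,0,0,0.002,0,0,0],[1,0,0,0.002,0,0,0],[1,0,0,0.002,0,0,0],[1,0,0,0.001,0,0,0],[1,0,0,0.001,0,0,0],[1,0,0,0,0,0,0],[1,0,0,0,0,0,0],[1,0,0,0,0,0,0],[1,0,0,0,0,0,0]]}}

```text
time_s: 26.55
eef_pos: [496.7, -211.0, 102.6]
ee_rot: [0.001, 0.931, 0.365, 0.0]
force: [-9.3, 4.4, 25.8]
grip_width: -0.002
grip_force: 12.7
```

Call:
{"fn": "send_rows", "kwargs": {"targets": [[1,0,0,-0.004,0,0,0],[1,0,0,-0.006,0,0,0],[1,0,0,-0.008,0,0,0],[1,0,0,-0.01,0,0,0],[1,0,0,-0.02,0,0,0],[1,0,0,-0.03,0,0,0],[1,-0.03,0.02,-0.04,0,0,0],[1,-0.04,0.03,-0.03,0,0,0],[1,-0.04,0.03,-0.02,0,0,0],[1,-0.04,0.03,0,0,0,0]]}}

```text
time_s: 27.8
eef_pos: [460.7, -395.2, 269.9]
ee_rot: [0.002, 0.931, 0.365, 0.001]
force: [0.3, 0.1, -0.4]
grip_width: 0.0
grip_force: 0.0
```

Call:
{"fn": "send_rows", "kwargs": {"targets": [[1,-0.03,0.03,0,0,0,0],[1,-0.03,0.04,0,0,0,0],[1,-0.03,0.04,0,0,0,0],[1,-0.03,0.04,0,0,0,0],[1,-0.03,0.03,0,0,0,0],[1,0,0,0,0,0,0],[1,0,0,0,0,0,0],[1,0,0,0,0,0,0],[1,0,0,0,0,0,0],[1,0,0,0,0,0,0]]}}

```text
time_s: 29.05
eef_pos: [469.0, -618.4, 267.0]
ee_rot: [0.004, 0.931, 0.365, 0.001]
force: [-0.4, -0.3, -0.1]
grip_width: -0.001
grip_force: 0.0
```

Run:
```python
from h import *
s=shots();p,R,st=now();print(st["time_s"],p,st["force"])
T,S=s["top"],s["scene"]
for n in ("boss_top","valve_opening","valve_tip"):
    o=lm(n,s)
    if len(o)==2: print(tri(o))
a=cv2.resize(S["img"][160:260,190:290],(400,400),interpolation=2);b=cv2.resize(T["img"][200:300,345:445],(400,400),interpolation=2)
cv2.imwrite("pics/fin.png",np.hstack([a,b])[:,:,::-1])
```

```text
29.15 [ 468.8347 -618.5056  266.4341] [-0.1765 -0.2312  0.127 ]
boss_top scene [([239.1, 206.5], 0.68)]
boss_top top []
valve_opening scene [([258.0, 216.1], 0.95)]
valve_opening top [([378.1, 232.5], 0.61)]
(array([ 542.5542, -169.7399,   73.0416]), [array([ 1.4, -0.2]), array([1.3, 0.7])])
valve_tip scene [([256.1, 209.9], 0.6)]
valve_tip top [([380.5, 230.1], 0.94), ([249.4, 255.4], 0.6)]
(array([ 544.7861, -170.4377,  118.1517]), [array([ 1.5, -0.2]), array([1.4, 0.7])])
```

View pics/fin.png

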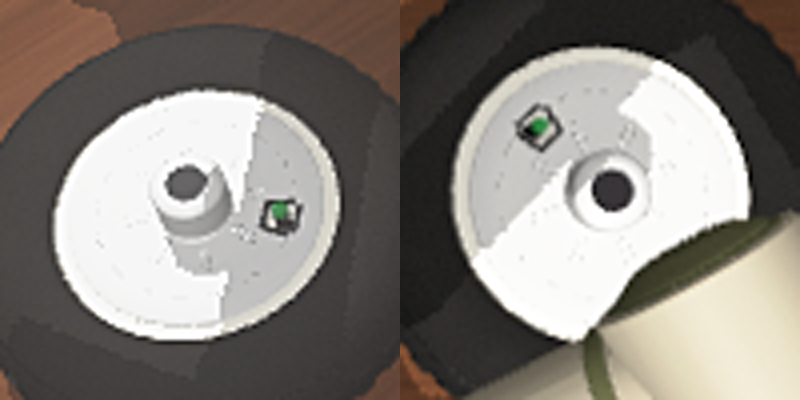

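The final view shows the cover seated with an even rim margin and the cap through its opening: scene (260,213), top (380,232). I'll check the boss-top height numerically before handing in.

Run:
```python
from h import *
s=shots();T,S=s["top"],s["scene"]
pts=[]
for k,(x,y) in (("scene",(236,205)),("top",(398,247))):
    g=cv2.cvtColor(s[k]["img"],cv2.COLOR_RGB2GRAY)[y-8:y+9,x-8:x+9]; m=(g<120).astype(np.uint8)
    n,l,st,ce=cv2.connectedComponentsWithStats(m); i=1+np.argmax(st[1:,4]); q=ce[i]+[x-8,y-8]; pts.append((q,s[k])); print(k,q,st[i])
print(tri(pts),[onz(p,c,129) for p,c in pts])
p=[((190+280/4,160+216/4),S),((345+139.5/4,200+128/4),T)]
print("opening",tri(p),[onz(a,c,91) for a,c in p])
```

```text
scene [236.1406 205.3906] [ 4  5 10  8 64]
top [397.5976 247.2683] [ 3  4 10 10 82]
(array([ 494.7574, -212.5733,  126.2622]), [array([ 0.1, -0. ]), array([0.1, 0.1])]) [array([ 496.1359, -213.3783,  129.    ]), array([ 494.7823, -211.656 ,  129.    ])]
opening (array([ 545.1032, -168.169 ,   87.4007]), [array([-0.4,  0. ]), array([-0.3, -0.2])]) [array([ 547.5611, -167.9677,   91.    ]), array([ 544.184 , -168.5834,   91.    ])]
```

The boss is concentric with the rim to about 0.5 mm and its height shows no proudness, so the cover is level and flush. Handing in.

```bash
python3 -c "
from rig import ctrl
print(ctrl.finish_job())"
```

```text
the job is handed in; nothing more can be done
None
```

The cover is on the wheel with the green valve cap up through its opening. By the camera check and the push forces it sits flush and level. I let go of it and handed the job in at about 29 s, leaving the jar, cone and mallet alone; the hand-in gave no verdict.

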